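# Close the split clamps and lay out the fibre coupling rail

### The arm

A 7-joint arm with a two-finger parallel gripper is mounted at the origin on a cart in front of the work surface, level with it; the furniture and walls round the work are solid. World frame = base frame: x ahead of the robot, y to its left, z up, the work surface at z = 0. Lengths are in mm, angles in rad, forces in N, time in s.
With the tool pointing down it reaches from about 400 to 875 mm from the base axis. Payload 4.4 kg.
Tool frame: the origin (TCP) lies midway between the tips of the shut fingers; the grasp point (between the pads) lies 19 mm behind it; z points along the fingers, y is the line along which they close (so a half turn about z gives the same grasp; the last joint's range is limited). The gripper opens to 85 mm and grips with 20 to 120 N. Pads are 22 mm wide; open, the fingers measure 114 mm over their backs; the gripper's body (76 mm by 85 mm) begins 54 mm behind the grasp point. The pads swing forward as they close: fully open they stand 13 mm farther back than shut.
Start: joints at [-1.415, 0.628, 0.038, 1.517, -0.027, 0.996, -0.02], TCP at [142.965, 634.097, 231.313] pointing down, gripper open.
Joint ranges: [-3.06, 3.06], [-0.37, 2.12], [-1.25, 1.32], [0.18, 2.47], [-1.1, 4.24], [0.23, 1.98], [-2.94, 2.94]. Speed limits (rad/s): [2.57, 2.57, 3.14, 3.14, 3.14, 3.14, 3.14].

### API

Orientations are given as [roll, pitch, yaw] about the fixed x, y, z axes, in that order (R = Rz(yaw) Ry(pitch) Rx(roll)).
In Python, from cell import ctrl, get_image, get_calibration gives the robot as it stands.
- The arm moves only by the shell command python3 -m creep 'ROWS'. ROWS is JSON, a list of rows, each an object of numbers: "dx", "dy", "dz": the shift along the world's x, y, z normalised to -1 to 1, where 1 is 0.4 m; "rx", "ry", "rz": the turn, a rotation vector about the world's x, y, z normalised to -1 to 1, where 1 is 2 pi rad; "grip": the closure, from -1 (fully open) to 1 (shut). A call has exactly 5 rows; each row is the pose to reach, as a shift and turn from the pose commanded when the call began, turning the shorter way round; what a row does not reach only later rows make up. A row lasts 1/8 s, in which the tool goes at most 62.5 mm and 10.7 degrees, less where a joint would pass 70% of its speed; a pose out of reach is approached as far as the arm can. A call with a number of a shift or a turn outside -1 to 1 is refused whole. A call with a gripper value outside its range is refused whole. The fingers move at their own pace and stop on an object; the grip force is fixed at half the most. Time passes only in rows, so rows that repeat a pose let the fingers close, or fill a call up. It gives the time, the measured TCP pose, the force, the opening and the grip force at its end, in the units of the state.
- ctrl.read_state(): the state, without advancing time (a new reading comes with each control period).
- get_image(name): name is "side" or "top"; returns the picture (480x640x3 uint8, red, green, blue); there is no depth.
- get_calibration(name): a dict with "mtx" (3x3 intrinsics, pixels), "distortion" ([k1, k2, p1, p2, k3] as OpenCV has them; the pictures are not rectified), "world_from_camera" (4x4, takes a point from camera to world coordinates). Camera axes: x right, y down, z forward; pixel columns grow to the right and rows downward; lengths in mm; the calibration is good to about 2 mm. A picture is of the moment at which its call begins. get_calibration takes no time and is no camera call.
- ctrl.finish_job(): hands the job in; it is judged then, once.
The state is a dict: "clock": time; "qpos": joint angles; "qd": joint speeds; "tau": joint torques, N m; "eef_pos": TCP position; "tool_rot": TCP orientation; "force": force on the tool from outside, world axes, zero at the start; "torque": the same for the moment, N m; "width": finger opening in mm; "gripper_force": force on a finger pad.
Only numpy, scipy, OpenCV 4.12 (cv2) and the standard library are available. Lean on these libraries where they do the work, as an engineer would, in place of code of your own. Each camera call takes 0.05 s, during which the arm holds its last target. There are 200 camera calls.

### The job

With the parts that lie between you and the rail, lay out its beam line: first, before any cap goes on, stand the black beam block in the middle of the carrier next to the orange clamp, its plate square across the rail. Then close both split clamps, each with the cap of its own colour fully seated. Last, stand the lens post in the middle of the carrier next to the blue clamp, ring square across the rail, and leave the bottle and tape alone.

Things in the scene. Friction and masses are not known exactly. Their poses are not given: they have to be found in the camera images.
- rail: Fixed aluminium rail, 46 mm wide (x), 420 long (y = beam line), 12 high; origin: centre of underside, on the table. Clamps stand at rail y = +160 and -160 mm; which is at which end varies. It carries two fixed black plates (carriers), 68 mm across (x) by 72 along (y), tops 20 mm above the table, centred at rail y = +60 and -60 mm, each 100 mm from the clamp next to it.
- clamp_blue: Blue lower clamp half, fixed on the rail, 60 mm (x, across rail) by 40 (y, along), foot 70 wide; origin: centre of underside, 12 mm above the table. Split plane 30 mm above origin. An 18 mm steel tube, 90 long, lies in it along y, axis in the split plane. Two 6 mm dowels with tapered tips rise 10 mm from the split plane at (x, y) = (20, 8) and (-20, -8) mm.
- clamp_orange: Orange lower clamp half, fixed on the rail; size, origin, tube and heights as the blue one, but its dowels are on the other diagonal, at (20, -8) and (-20, 8) mm, so that only the orange cap goes down on it.
- cap_blue: Loose blue upper clamp half (cap), block 60 mm (x) by 40 (y) by 22 high, 0.12 kg, lying arch down: 10 mm radius arch along y below, two through holes of 10 mm diameter at (20, 8) and (-20, -8) mm. Origin: centre of underside; seated, it is 30 mm above the blue clamp's origin. A half turn about z fits too. Grasp across the 60 mm from above.
- cap_orange: Loose orange upper clamp half (cap) for the orange clamp; size, mass, arch and origin as the blue cap, its holes on the other diagonal, at (20, -8) and (-20, 8) mm. Lies arch down.
- lens: Loose lens post, 112 mm high, 0.28 kg: black pedestal, thumbscrew to -x, steel post, black ring on top. Origin: centre of its outline (48 mm x, 38 y) at its underside. Pedestal (33 mm across) and post are centred at x = +8 mm, y = 0. Ring 38 mm across (y), 11 thick (x), centre at (8, 0, 93) mm; optical axis x, either way round. Grasp the ring across y at its centre height.
- block: Loose black beam block, 0.12 kg: base plate 40 mm (x) by 60 (y) by 6, with an upright plate in the middle, 6 thick (x), 60 wide (y), top at 60 mm; yellow label on its face. Origin: centre of underside; plate normal is x, either way round. Grasp across the 60 mm width (y) at 45 mm height.
- dropper: Bystander, to be left alone: upright white dropper bottle with black top, 41 mm across, 125 mm high; origin: centre of underside.
- tape: Bystander, to be left alone: beige tape roll lying flat, 69 mm across, 19 mm high; origin: centre of underside.

How it is judged:
By the outcome, as a careful person would: the job done as asked, in the order asked, and still so for the second after the job is handed in, with the robot touching nothing.
It also fails if it takes over 112 s, if anything falls off the work surface, if the arm or the gripper's body presses on something with over 40 N, if the wrist force passes 120 N, or if a joint passes its speed limit or range.

## Working session

There is one attempt and no reset: what is moved stays moved. The work goes in short steps, Python scripts to look and compute and a shell command to move; the robot and the scene stay as the last step left them, time stands still between calls to the robot, and variables do not carry over. Pictures are saved under pics/ and viewed, at most 14 in all, crops included, and the job is handed in when it is done.

```bash
mkdir -p pics; ls; python3 - <<'E'
from cell import ctrl,get_image,get_calibration
import cv2,numpy as np
for n in("top","side"):
    im=get_image(n); cv2.imwrite(f"pics/{n}0.png",im[...,::-1])
    c=get_calibration(n); print(n,np.round(c["mtx"],1).tolist(),c["distortion"],np.round(c["world_from_camera"],3).tolist())
s=ctrl.read_state(); print(s["clock"],s["eef_pos"],s["tool_rot"],s["width"])
E
```

```text
pics
top [[486.2, 0.0, 320.5], [0.0, 486.2, 239.5], [0.0, 0.0, 1.0]] [-0.13268102  0.          0.          0.          0.        ] [[0.01, -0.997, 0.072, 462.433], [-1.0, -0.011, -0.016, 4.034], [0.017, -0.071, -0.997, 1489.715], [0.0, 0.0, 0.0, 1.0]]
side [[586.9, 0.0, 321.0], [0.0, 586.9, 251.7], [0.0, 0.0, 1.0]] [0.05356136 0.         0.         0.         0.        ] [[0.816, -0.197, 0.544, -144.642], [-0.578, -0.284, 0.765, -998.226], [0.004, -0.938, -0.346, 507.836], [0.0, 0.0, 0.0, 1.0]]
0.1 [142.81005217 633.54941515 230.45668824] [-3.13985887e+00 -2.93854640e-06  2.91985452e+00] 85.20101022095395
```

View images.

View pics/top0.png

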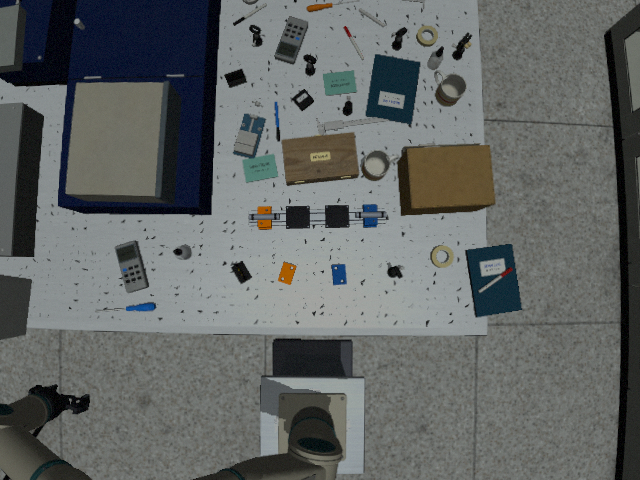

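View pics/side0.png

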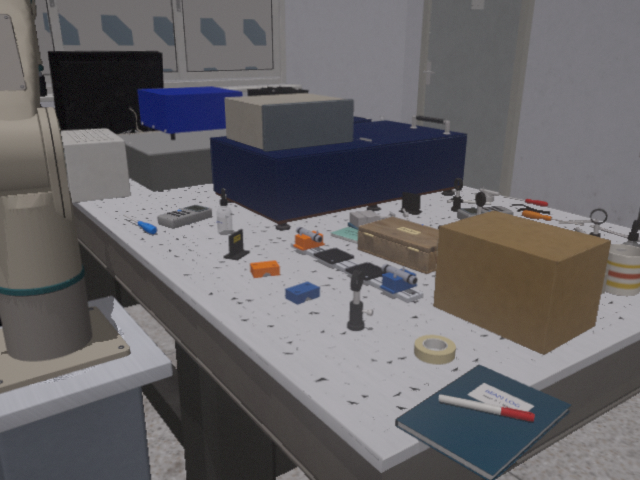

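```bash
cat > h.py <<'E'
import cv2,numpy as np
from cell import ctrl,get_image,get_calibration
def ray(n,px,z):
    c=get_calibration(n);W=np.array(c["world_from_camera"])
    u=cv2.undistortPoints(np.float64(px).reshape(-1,1,2),np.array(c["mtx"]),np.array(c["distortion"])).reshape(-1,2)
    d=np.c_[u,np.ones(len(u))]@W[:3,:3].T; o=W[:3,3]
    return o+d*((z-o[2])/d[:,2])[:,None]
def proj(n,P):
    c=get_calibration(n);M=np.linalg.inv(np.array(c["world_from_camera"]))
    return cv2.projectPoints(np.float64(P).reshape(-1,1,3),cv2.Rodrigues(M[:3,:3])[0],M[:3,3],np.array(c["mtx"]),np.array(c["distortion"]))[0].reshape(-1,2)
def cols(im):
    h=cv2.cvtColor(im,cv2.COLOR_RGB2HSV);H,S,V=cv2.split(h)
    return dict(orange=(H<20)&(S>170)&(V>90),blue=(H>100)&(H<125)&(S>140)&(V>70),dark=V<60)
E
python3 - <<'E'
from h import *
t=cv2.imread("pics/top0.png");s=cv2.imread("pics/side0.png")
cv2.imwrite("pics/topc.png",cv2.resize(t[195:295,165:465],(800,267),interpolation=cv2.INTER_CUBIC).repeat(1,0))
cv2.imwrite("pics/sidec.png",cv2.resize(s[195:345,210:430],(800,545),interpolation=cv2.INTER_CUBIC))
for n,im,box in(("top",t,(195,295,165,465)),("side",s,(195,345,210,430))):
    m=cols(im[...,::-1].copy())
    for k,v in m.items():
        v=v.astype(np.uint8); w=np.zeros_like(v); w[box[0]:box[1],box[2]:box[3]]=v[box[0]:box[1],box[2]:box[3]]
        for c in cv2.findContours(w,0,2)[0]:
            if cv2.contourArea(c)>25:
                r=cv2.minAreaRect(c); print(n,k,cv2.contourArea(c),np.round(r[0],1),np.round(r[1],1),round(r[2],1), np.round(ray(n,[r[0]],20)[0],1))
E
```

```text
top orange 230.0 [286.5 272.9] [13.  19.6] 18.4 [465.9  82.   20. ]
top orange 95.0 [264.5 224. ] [ 8. 13.] 90.0 [613.3 151.3  20. ]
top orange 72.0 [264. 210.] [ 6. 12.] 90.0 [656.1 153.6  20. ]
top blue 221.0 [338.5 274.5] [19. 13.] 90.0 [462.6 -74.8  20. ]
top blue 83.5 [370.5 222. ] [ 8. 13.] 90.0 [ 623.2 -171.3   20. ]
top blue 72.5 [369.5 208. ] [ 6. 13.] 90.0 [ 666.2 -168.2   20. ]
top dark 100.0 [394.5 271.5] [11. 13.] 90.0 [ 473.1 -245.    20. ]
top dark 213.5 [240.6 271.2] [20.2 12.9] 59.0 [469.2 221.   20. ]
top dark 31.5 [177.  251.5] [5. 8.] 90.0 [526.4 417.6  20. ]
top dark 478.5 [297.5 217. ] [22. 23.] 90.0 [635.8  51.3  20. ]
top dark 460.5 [337. 216.] [22. 24.] 90.0 [640.3 -68.9  20. ]
top dark 454.5 [432.  204.5] [19. 64.] 90.0 [ 680.  -362.1   20. ]
top dark 832.0 [188. 205.] [20. 46.] 90.0 [669.4 388.   20. ]
side orange 252.0 [264.4 268.5] [13.1 25.8] 83.3 [456.4  63.7  20. ]
side orange 160.5 [305.  241.5] [13. 20.] 90.0 [632.5 164.   20. ]
side dark 346.0 [363.7 272.1] [22.8 36.9] 56.9 [624.9 -78.6  20. ]
side dark 258.0 [333.5 255.8] [13.1 35.2] 75.1 [630.6  40.7  20. ]
side dark 299.0 [233.5 245.9] [25.7 22.5] 74.1 [469.4 236.4  20. ]
side dark 2845.5 [320. 208.] [ 26. 198.] 90.0 [840.2 392.4  20. ]
```

View pics/topc.png

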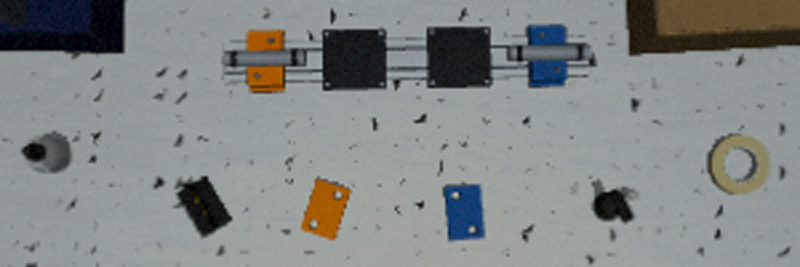

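View pics/sidec.png

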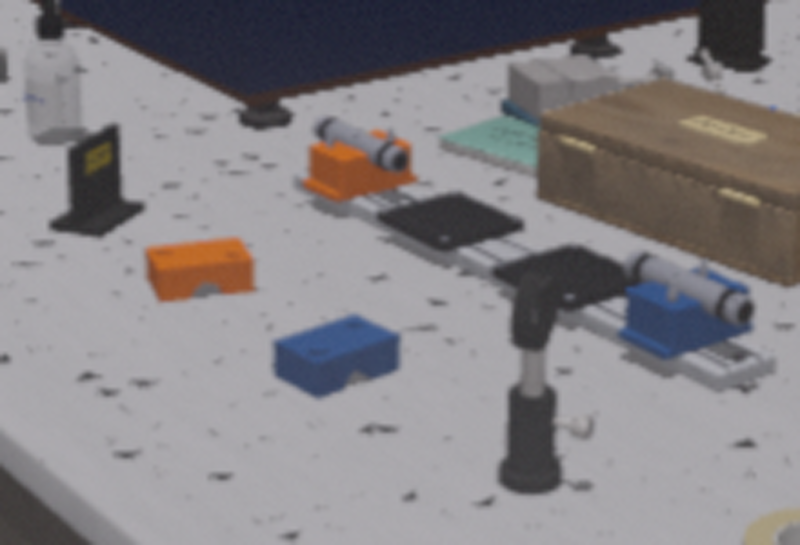

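```bash
cat >> h.py <<'E'
def avg(n,k): return np.mean([get_image(n) for _ in range(k)],0).astype(np.uint8)
def blobs(n,im,box,mask,z,amin=25,K=4):
    """box=(r0,r1,c0,c1); upscaled blobs -> list of (area px, world centroid, world rect size, world yaw of long side deg)"""
    r0,r1,c0,c1=box; sub=cv2.resize(im[r0:r1,c0:c1],None,fx=K,fy=K,interpolation=cv2.INTER_CUBIC)
    out=[]
    for c in cv2.findContours(cols(sub)[mask].astype(np.uint8),0,cv2.CHAIN_APPROX_NONE)[0]:
        if cv2.contourArea(c)/K/K<amin: continue
        p=(c.reshape(-1,2)+.5)/K-.5+[c0,r0]
        w=ray(n,p,z)[:,:2].astype(np.float32); m=cv2.moments(w.reshape(-1,1,2)); R=cv2.boxPoints(cv2.minAreaRect(w))
        e=[R[1]-R[0],R[2]-R[1]]; e.sort(key=np.linalg.norm)
        yaw=np.degrees(np.arctan2(e[1][1],e[1][0]))%180
        out.append((cv2.contourArea(c)/K/K,np.round([m["m10"]/m["m00"],m["m01"]/m["m00"]],1),np.round(R.mean(0),1),np.round([np.linalg.norm(v) for v in e],1),round(yaw,1)))
    return out
E
python3 - <<'E'
from h import *
t=avg("top",4);s=avg("side",4)
np.savez("im1.npz",t=t,s=s)
def P(n,*a): 
    for b in blobs(*a): print(n,b)
P("cap_o","top",t,(255,295,265,310),"orange",22)
P("cap_b","top",t,(255,295,320,360),"blue",22)
P("carr","top",t,(200,232,280,356),"dark",20,200)
P("blk6","top",t,(252,295,220,262),"dark",6)
P("cl_o","top",t,(198,235,250,282),"orange",42)
P("cl_b","top",t,(198,235,355,390),"blue",42)
P("lens","top",t,(255,290,375,415),"dark",100)
P("s carr","side",s,(240,295,305,388),"dark",20,100)
a=[cv2.resize(x,(400,400),interpolation=cv2.INTER_CUBIC) for x in (t[250:294,372:416],t[250:294,220:264])]
cv2.imwrite("pics/z1.png",np.hstack(a)[...,::-1])
E
```

```text
cap_o (248.21875, array([465.7,  81.6]), array([465.7,  81.8], dtype=float32), array([40.2, 59.7], dtype=float32), np.float32(162.8))
cap_b (242.65625, array([464., -75.]), array([464. , -75.2], dtype=float32), array([39.7, 59. ], dtype=float32), np.float32(5.9))
carr (496.3125, array([636.3,  52.1]), array([635.8,  51.3], dtype=float32), array([68.1, 73.8], dtype=float32), np.float32(90.7))
carr (487.78125, array([640.3, -67.7]), array([640.3, -68.5], dtype=float32), array([68.2, 74.6], dtype=float32), np.float32(90.8))
blk6 (234.9375, array([467.8, 222. ]), array([469.6, 224.4], dtype=float32), array([41.2, 66.1], dtype=float32), np.float32(32.1))
cl_o (116.3125, array([611.1, 149.9]), array([610.9, 149.8], dtype=float32), array([27.9, 41.2], dtype=float32), np.float32(91.2))
cl_o (89.40625, array([653.5, 151.1]), array([654. , 151.4], dtype=float32), array([21.9, 39.9], dtype=float32), np.float32(90.6))
cl_b (107.65625, array([ 621.3, -168.6]), array([ 620.8, -167.9], dtype=float32), array([27.9, 41.6], dtype=float32), np.float32(90.8))
cl_b (85.0625, array([ 663.4, -166.9]), array([ 663.2, -166.3], dtype=float32), array([22.2, 40.2], dtype=float32), np.float32(93.6))
lens (115.21875, array([ 471.9, -230.2]), array([ 473.2, -232. ], dtype=float32), array([32.6, 42.4], dtype=float32), np.float32(84.9))
s carr (416.53125, array([622.8, -85.2]), array([604.9, -85.2], dtype=float32), array([ 80.2, 146.3], dtype=float32), np.float32(20.1))
s carr (293.28125, array([630.8,  42. ]), array([631.2,  42.3], dtype=float32), array([68.8, 74.8], dtype=float32), np.float32(90.4))
```

View pics/z1.png

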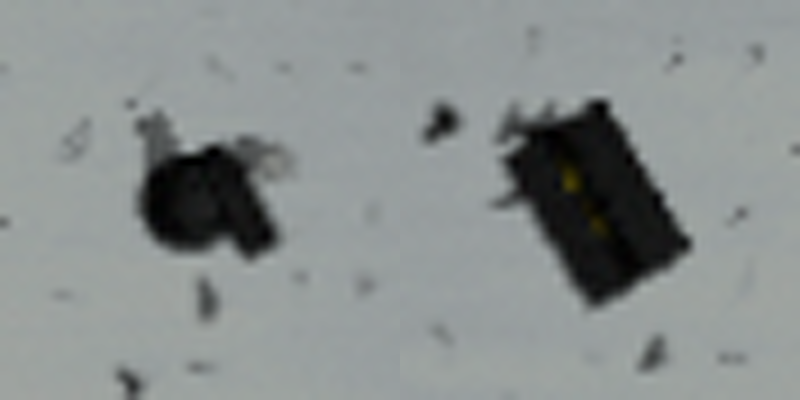

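```bash
python3 - <<'E'
from h import *
f=lambda zx,zy,c0,x0=0:[(zx-x0)/9.09+c0-.5,zy/9.09+250-.5]
print("block c",ray("top",[f(597.5,202.5,220,400)],6), "corners",ray("top",[f(*p,220,400) for p in((600,100),(690,245),(595,305))],6).round(1).tolist())
print("ring",ray("top",[f(243,202,372)],93),"ped",ray("top",[f(188,200,372)],45))
print("side check: block centre, lens ped base, caps top centre ->",proj("side",[[469,222,6],[472,-235,0],[465.7,81.6,22],[464,-75,22]]).round(1).tolist())
E
```

```text
block c [[467.55481583 221.22049629   6.        ]] corners [[502.0, 221.0, 6.0], [453.7, 189.8, 6.0], [433.2, 221.4, 6.0]]
ring [[ 472.00058964 -243.51349874   93.        ]] ped [[ 472.85033218 -233.79898466   45.        ]]
side check: block centre, lens ped base, caps top centre -> [[236.4, 253.0], [352.9, 325.8], [264.0, 264.4], [301.7, 287.5]]
```

```bash
python3 - <<'E'
from h import *
s=np.load("im1.npz")["s"]
print("side foot",ray("side",[[355.8,325.5]],3),"top foot",ray("top",[[392.2,271.5]],5))
# ring rows in side image: dark columns per row
d=cols(s)["dark"]
for r in range(268,332,4): 
    c=np.where(d[r,335:380])[0]+335; print(r,c.min() if len(c) else None,c.max() if len(c) else None,end="; ")
print(proj("side",[[472,-241,z] for z in(0,50,93,112)]).round(1).tolist())
E
```

```text
side foot [[ 473.58964729 -241.56880752    3.        ]] top foot [[ 473.14590565 -240.43932706    5.        ]]
268 351 379; 272 350 379; 276 357 377; 280 352 362; 284 352 360; 288 352 359; 292 None None; 296 None None; 300 None None; 304 None None; 308 None None; 312 None None; 316 None None; 320 None None; 324 None None; 328 None None; [[354.9, 327.1], [355.5, 302.6], [356.1, 280.9], [356.4, 271.1]]
```

```bash
python3 -m creep '[{"dx":0.15,"dy":-0.156,"rz":-0.025},{"dx":0.25,"dy":-0.312,"rz":-0.05},{"dx":0.4,"dy":-0.468,"rz":-0.075},{"dx":0.6,"dy":-0.624,"rz":-0.1},{"dx":0.7,"dy":-0.78,"rz":-0.124}]' && python3 -m creep '[{"dx":0.112,"dy":-0.156,"dz":-0.1},{"dx":0.112,"dy":-0.252,"dz":-0.2},{"dx":0.112,"dy":-0.252,"dz":-0.2},{"dx":0.112,"dy":-0.252,"dz":-0.2},{"dx":0.112,"dy":-0.252,"dz":-0.2}]'; python3 -c "
from h import *
s=ctrl.read_state();print(s['clock'],s['eef_pos'],np.degrees(s['tool_rot']),s['force'],s['qpos'])"
```

```text
0.5 [142.98414298 634.0646619  231.25723126] [-1.79995175e+02 -1.00901392e-03  1.67288350e+02] [ 0.14244815 -0.17666853 -0.23903151] [-1.41476986  0.62846356  0.03849963  1.51744667 -0.02698373  0.99628461
 -0.02001675]$[0]: bad value
```

```bash
python3 -m creep '[{"dx":0.1,"dy":-0.12,"dz":0,"rx":0,"ry":0,"rz":-0.025,"grip":-1},{"dx":0.2,"dy":-0.24,"dz":0,"rx":0,"ry":0,"rz":-0.05,"grip":-1},{"dx":0.3,"dy":-0.36,"dz":0,"rx":0,"ry":0,"rz":-0.075,"grip":-1},{"dx":0.4,"dy":-0.48,"dz":0,"rx":0,"ry":0,"rz":-0.1,"grip":-1},{"dx":0.5,"dy":-0.6,"dz":0,"rx":0,"ry":0,"rz":-0.125,"grip":-1}]' && python3 -m creep '[{"dx":0.08,"dy":-0.11,"dz":-0.08,"rx":0,"ry":0,"rz":0,"grip":-1},{"dx":0.16,"dy":-0.22,"dz":-0.16,"rx":0,"ry":0,"rz":0,"grip":-1},{"dx":0.24,"dy":-0.33,"dz":-0.22,"rx":0,"ry":0,"rz":0,"grip":-1},{"dx":0.311,"dy":-0.432,"dz":-0.25,"rx":0,"ry":0,"rz":0,"grip":-1},{"dx":0.311,"dy":-0.432,"dz":-0.25,"rx":0,"ry":0,"rz":0,"grip":-1}]'; cat > st.py <<'E'
from h import *
s=ctrl.read_state();print(round(s['clock'],2),s['eef_pos'].round(1),np.degrees(s['tool_rot']).round(2),np.round(s['force'],1),round(s['width'],1),np.round(s['gripper_force'],1))
E
python3 st.py
```

```text
clock: 1.12
eef_pos: [344.2, 392.7, 231.7]
tool_rot: [3.14, -0.0, 2.129]
force: [0.6, 0.3, -0.1]
width: 85.4
gripper_force: 0.0
clock: 1.75
eef_pos: [469.7, 216.3, 130.7]
tool_rot: [-3.14, 0.003, 2.126]
force: [0.3, 0.0, 0.9]
width: 85.5
gripper_force: 0.0
1.75 [469.7 216.3 130.7] [-1.7994e+02  1.5000e-01  1.2180e+02] [0.3 0.  0.9] 85.5 0.0
```

```bash
python3 - <<'E'
from h import *
s=get_image("side");t=get_image("top")
a=[cv2.resize(s[165:275,175:310],(400,326),interpolation=cv2.INTER_CUBIC),cv2.resize(t[232:298,200:281],(400,326),interpolation=cv2.INTER_CUBIC)]
cv2.imwrite("pics/hov.png",np.hstack(a)[...,::-1])
E
python3 st.py
```

```text
1.85 [467.5 221.2 131.3] [-1.8000e+02 -3.0000e-02  1.2221e+02] [-1.4  1.  -0.2] 85.9 0.0
```

View pics/hov.png

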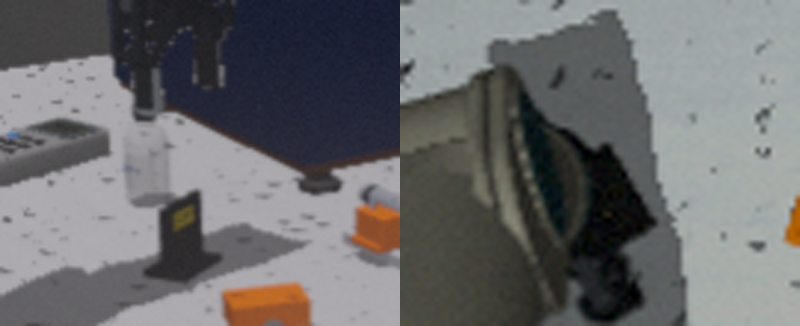

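```bash
python3 -m creep '[{"dx":0,"dy":0,"dz":-0.08,"rx":0,"ry":0,"rz":0,"grip":-1},{"dx":0,"dy":0,"dz":-0.16,"rx":0,"ry":0,"rz":0,"grip":-1},{"dx":0,"dy":0,"dz":-0.23,"rx":0,"ry":0,"rz":0,"grip":-1},{"dx":0,"dy":0,"dz":-0.267,"rx":0,"ry":0,"rz":0,"grip":-1},{"dx":0,"dy":0,"dz":-0.267,"rx":0,"ry":0,"rz":0,"grip":-1}]' && python3 -m creep '[{"dx":0,"dy":0,"dz":0,"rx":0,"ry":0,"rz":0,"grip":1},{"dx":0,"dy":0,"dz":0,"rx":0,"ry":0,"rz":0,"grip":1},{"dx":0,"dy":0,"dz":0,"rx":0,"ry":0,"rz":0,"grip":1},{"dx":0,"dy":0,"dz":0,"rx":0,"ry":0,"rz":0,"grip":1},{"dx":0,"dy":0,"dz":0,"rx":0,"ry":0,"rz":0,"grip":1}]'
```

```text
clock: 2.48
eef_pos: [466.5, 222.2, 24.1]
tool_rot: [-3.14, -0.001, 2.136]
force: [0.1, 0.1, 0.0]
width: 85.4
gripper_force: 0.0
clock: 3.1
eef_pos: [468.0, 221.9, 26.0]
tool_rot: [3.139, -0.0, 2.135]
force: [-1.4, -0.0, 4.9]
width: 58.6
gripper_force: 63.8
```

```bash
python3 -m creep '[{"dx":0,"dy":0,"dz":0.08,"rx":0,"ry":0,"rz":0,"grip":1},{"dx":0.05,"dy":-0.05,"dz":0.17,"rx":0,"ry":0,"rz":-0.015,"grip":1},{"dx":0.13,"dy":-0.13,"dz":0.18,"rx":0,"ry":0,"rz":-0.03,"grip":1},{"dx":0.22,"dy":-0.22,"dz":0.18,"rx":0,"ry":0,"rz":-0.05,"grip":1},{"dx":0.31,"dy":-0.31,"dz":0.18,"rx":0,"ry":0,"rz":-0.07,"grip":1}]' && python3 -m creep '[{"dx":0.06,"dy":-0.06,"dz":0,"rx":0,"ry":0,"rz":-0.01,"grip":1},{"dx":0.112,"dy":-0.114,"dz":0,"rx":0,"ry":0,"rz":-0.0145,"grip":1},{"dx":0.112,"dy":-0.114,"dz":-0.06,"rx":0,"ry":0,"rz":-0.0145,"grip":1},{"dx":0.112,"dy":-0.114,"dz":-0.09,"rx":0,"ry":0,"rz":-0.0145,"grip":1},{"dx":0.112,"dy":-0.114,"dz":-0.09,"rx":0,"ry":0,"rz":-0.0145,"grip":1}]'; python3 - <<'E'
from h import *
s=get_image("side")
cv2.imwrite("pics/blkh.png",cv2.resize(s[180:300,250:410],(800,600),interpolation=cv2.INTER_CUBIC)[...,::-1])
P=[[636.3,51.5,20]]
# predicted block base corners at z=36 (dz .09*400) if centred/aligned, and carrier top corners
th=np.radians(1.9);X=np.array([np.cos(th),np.sin(th)]);Y=np.array([-X[1],X[0]]);c=np.array([636.3,51.5])
st=ctrl.read_state();print(st["eef_pos"].round(1),np.degrees(st["tool_rot"]).round(2))
f=lambda p:((p-[250,180]+.5)*5).round().tolist()
print("carrier",f(proj("side",[[*(c+a*34*X+b*36*Y),20] for a,b in((-1,-1),(1,-1),(1,1),(-1,1))])))
zb=st["eef_pos"][2]-26
print("base",zb,f(proj("side",[[*(c+a*30*X+b*20*Y),zb] for a,b in((-1,-1),(1,-1),(1,1),(-1,1))])))
E
```

```text
clock: 3.72
eef_pos: [592.6, 96.5, 97.6]
tool_rot: [3.14, -0.001, 1.691]
force: [0.4, 0.7, -1.5]
width: 58.6
gripper_force: 65.0
clock: 4.35
eef_pos: [635.0, 52.4, 59.8]
tool_rot: [-3.139, -0.001, 1.604]
force: [0.4, 0.6, -0.8]
width: 58.8
gripper_force: 65.0
[635.7  52.3  60.6] [-1.7996e+02 -2.0000e-02  9.1920e+01]
carrier [[407.0, 410.0], [520.0, 379.0], [425.0, 338.0], [314.0, 366.0]]
base 34.565992907517966 [[392.0, 369.0], [492.0, 343.0], [439.0, 320.0], [340.0, 345.0]]
```

View pics/blkh.png

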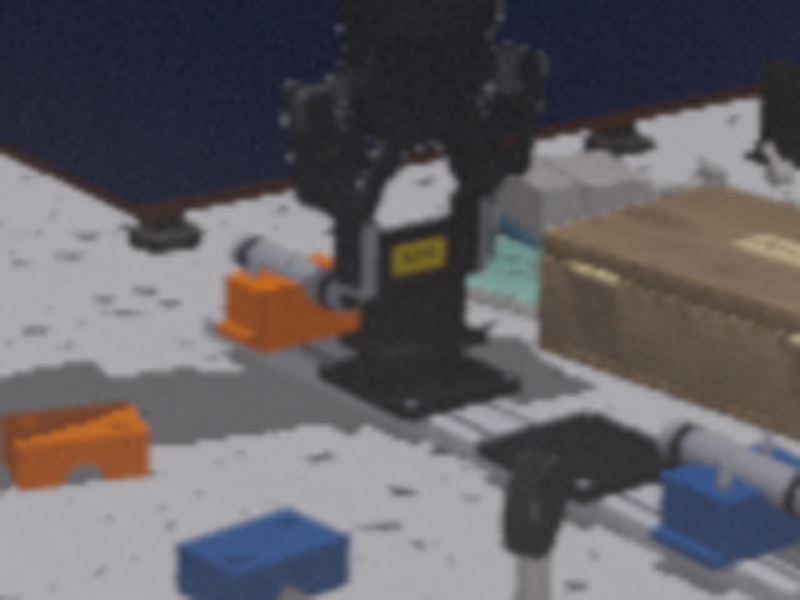

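```bash
python3 -m creep '[{"dx":0,"dy":0,"dz":-0.018,"rx":0,"ry":0,"rz":0,"grip":1},{"dx":0,"dy":0,"dz":-0.03,"rx":0,"ry":0,"rz":0,"grip":1},{"dx":0,"dy":0,"dz":-0.037,"rx":0,"ry":0,"rz":0,"grip":1},{"dx":0,"dy":0,"dz":-0.037,"rx":0,"ry":0,"rz":0,"grip":1},{"dx":0,"dy":0,"dz":-0.037,"rx":0,"ry":0,"rz":0,"grip":1}]' && python3 -m creep '[{"dx":0,"dy":0,"dz":0,"rx":0,"ry":0,"rz":0,"grip":-1},{"dx":0,"dy":0,"dz":0,"rx":0,"ry":0,"rz":0,"grip":-1},{"dx":0,"dy":0,"dz":0,"rx":0,"ry":0,"rz":0,"grip":-1},{"dx":0,"dy":0,"dz":0,"rx":0,"ry":0,"rz":0,"grip":-1},{"dx":0,"dy":0,"dz":0,"rx":0,"ry":0,"rz":0,"grip":-1}]'
```

```text
clock: 5.03
eef_pos: [636.2, 51.8, 46.1]
tool_rot: [3.142, -0.0, 1.604]
force: [-2.3, -0.3, 3.1]
width: 58.9
gripper_force: 65.2
clock: 5.65
eef_pos: [636.2, 51.7, 45.7]
tool_rot: [3.142, 0.0, 1.603]
force: [-0.4, -0.3, -0.3]
width: 85.3
gripper_force: 0.0
```

```bash
python3 -m creep '[{"dx":0,"dy":0,"dz":0.08,"rx":0,"ry":0,"rz":0,"grip":-1},{"dx":0,"dy":0,"dz":0.18,"rx":0,"ry":0,"rz":0,"grip":-1},{"dx":-0.1,"dy":0.02,"dz":0.2,"rx":0,"ry":0,"rz":-0.02,"grip":-1},{"dx":-0.22,"dy":0.04,"dz":0.2,"rx":0,"ry":0,"rz":-0.04,"grip":-1},{"dx":-0.34,"dy":0.06,"dz":0.2,"rx":0,"ry":0,"rz":-0.053,"grip":-1}]' && python3 -m creep '[{"dx":-0.06,"dy":0.01,"dz":-0.05,"rx":0,"ry":0,"rz":0,"grip":-1},{"dx":-0.086,"dy":0.015,"dz":-0.1,"rx":0,"ry":0,"rz":0,"grip":-1},{"dx":-0.086,"dy":0.015,"dz":-0.1,"rx":0,"ry":0,"rz":0,"grip":-1},{"dx":-0.086,"dy":0.015,"dz":-0.1,"rx":0,"ry":0,"rz":0,"grip":-1},{"dx":-0.086,"dy":0.015,"dz":-0.1,"rx":0,"ry":0,"rz":0,"grip":-1}]'; python3 - <<'E'
from h import *
s=get_image("side")
cv2.imwrite("pics/b2.png",cv2.resize(s[195:315,220:380],(800,600),interpolation=cv2.INTER_CUBIC)[...,::-1])
E
python3 st.py
```

```text
clock: 6.28
eef_pos: [498.9, 76.0, 126.0]
tool_rot: [3.141, -0.0, 1.267]
force: [1.1, 1.6, 0.3]
width: 85.3
gripper_force: 0.0
clock: 6.9
eef_pos: [467.1, 81.5, 86.4]
tool_rot: [3.14, -0.001, 1.27]
force: [0.7, -0.5, -0.3]
width: 85.4
gripper_force: 0.0
6.95 [466.9  81.6  86.3] [ 1.799e+02 -4.000e-02  7.277e+01] [ 0.1 -0.3 -0.2] 85.6 0.0
```

View pics/b2.png

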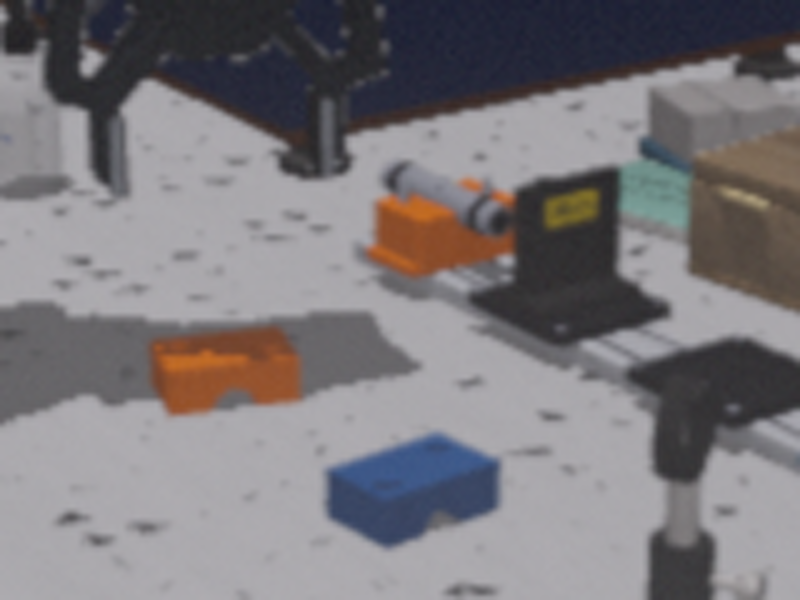

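```bash
python3 -m creep '[{"dx":0,"dy":0,"dz":-0.08,"rx":0,"ry":0,"rz":0,"grip":-1},{"dx":0,"dy":0,"dz":-0.15,"rx":0,"ry":0,"rz":0,"grip":-1},{"dx":0,"dy":0,"dz":-0.2,"rx":0,"ry":0,"rz":0,"grip":-1},{"dx":0,"dy":0,"dz":-0.216,"rx":0,"ry":0,"rz":0,"grip":-1},{"dx":0,"dy":0,"dz":-0.216,"rx":0,"ry":0,"rz":0,"grip":-1}]' && python3 -m creep '[{"dx":0,"dy":0,"dz":0,"rx":0,"ry":0,"rz":0,"grip":1},{"dx":0,"dy":0,"dz":0,"rx":0,"ry":0,"rz":0,"grip":1},{"dx":0,"dy":0,"dz":0,"rx":0,"ry":0,"rz":0,"grip":1},{"dx":0,"dy":0,"dz":0,"rx":0,"ry":0,"rz":0,"grip":1},{"dx":0,"dy":0,"dz":0,"rx":0,"ry":0,"rz":0,"grip":1}]'
```

```text
clock: 7.58
eef_pos: [466.1, 81.5, -0.9]
tool_rot: [3.141, 0.0, 1.27]
force: [0.2, 0.0, 0.8]
width: 85.3
gripper_force: 0.0
clock: 8.2
eef_pos: [466.3, 81.8, 0.2]
tool_rot: [3.14, -0.001, 1.27]
force: [-0.2, 0.3, 6.3]
width: 58.4
gripper_force: 64.9
```

```bash
python3 -m creep '[{"dx":0,"dy":0,"dz":0.1,"rx":0,"ry":0,"rz":0,"grip":1},{"dx":0.04,"dy":0.02,"dz":0.2,"rx":0,"ry":0,"rz":0.01,"grip":1},{"dx":0.14,"dy":0.06,"dz":0.2,"rx":0,"ry":0,"rz":0.025,"grip":1},{"dx":0.24,"dy":0.1,"dz":0.2,"rx":0,"ry":0,"rz":0.04,"grip":1},{"dx":0.34,"dy":0.14,"dz":0.2,"rx":0,"ry":0,"rz":0.053,"grip":1}]' && python3 -m creep '[{"dx":0.06,"dy":0.026,"dz":0,"rx":0,"ry":0,"rz":0,"grip":1},{"dx":0.0785,"dy":0.034,"dz":-0.02,"rx":0,"ry":0,"rz":0,"grip":1},{"dx":0.0785,"dy":0.034,"dz":-0.045,"rx":0,"ry":0,"rz":0,"grip":1},{"dx":0.0785,"dy":0.034,"dz":-0.045,"rx":0,"ry":0,"rz":0,"grip":1},{"dx":0.0785,"dy":0.034,"dz":-0.045,"rx":0,"ry":0,"rz":0,"grip":1}]'; python3 - <<'E'
from h import *
s=get_image("side")
cv2.imwrite("pics/co.png",cv2.resize(s[195:270,260:360],(800,600),interpolation=cv2.INTER_CUBIC)[...,::-1])
st=ctrl.read_state();e=st["eef_pos"];print(e.round(1),np.degrees(st["tool_rot"]).round(2))
th=np.radians(1.9);X=np.array([np.cos(th),np.sin(th)]);Y=np.array([-X[1],X[0]]);c=np.array([633.2,151]);zb=e[2]-.2
f=lambda p:((p-[260,195]+.5)*8).round().tolist()
q=((-1,-1),(1,-1),(1,1),(-1,1))
print("clamp top",f(proj("side",[[*(c+a*30*X+b*20*Y),42] for a,b in q])))
print("cap bottom",f(proj("side",[[*(c+a*30*X+b*20*Y),zb] for a,b in q])))
print("dowels tip",f(proj("side",[[*(c+a*20*X+b*8*Y),52] for a,b in((1,-1),(-1,1))])))
E
```

```text
clock: 8.82
eef_pos: [602.7, 138.5, 79.8]
tool_rot: [3.141, 0.0, 1.607]
force: [0.8, -0.5, 0.1]
width: 58.6
gripper_force: 65.7
clock: 9.45
eef_pos: [632.3, 150.7, 61.2]
tool_rot: [-3.141, 0.0, 1.603]
force: [0.4, -0.6, -1.2]
width: 58.6
gripper_force: 65.7
[632.7 150.9  61.5] [-179.98    0.     91.84]
clamp top [[348.0, 356.0], [504.0, 318.0], [428.0, 286.0], [273.0, 322.0]]
cap bottom [[347.0, 295.0], [505.0, 259.0], [428.0, 228.0], [272.0, 263.0]]
dowels tip [[456.0, 284.0], [321.0, 295.0]]
```

View pics/co.png

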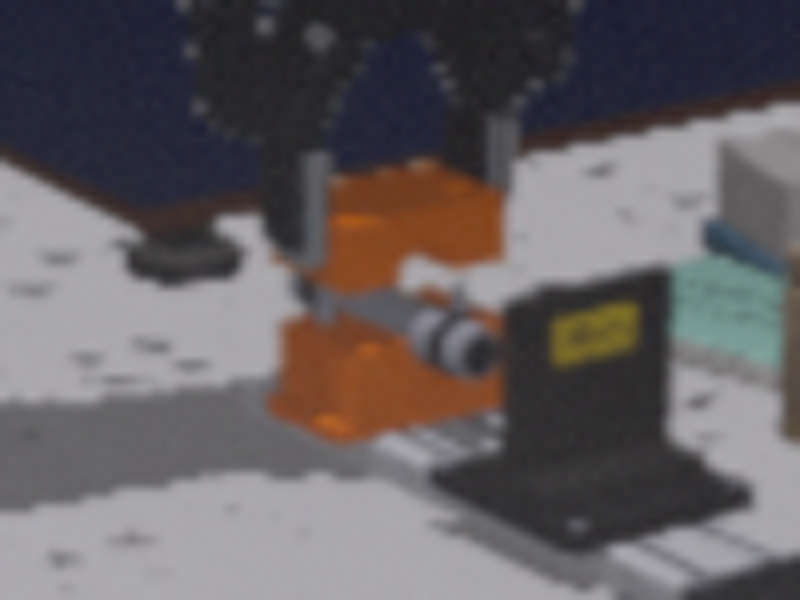

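```bash
python3 - <<'E'
from h import *
s0=np.load("im1.npz")["s"];s1=avg("side",4)
np.save("s1.npy",s1)
th=np.radians(1.9);X=np.array([np.cos(th),np.sin(th)]);Y=np.array([-X[1],X[0]])
def ext(im,r0,r1,c0,c1,col,K=4):
    sub=cv2.resize(im[r0:r1,c0:c1],None,fx=K,fy=K,interpolation=cv2.INTER_CUBIC);m=cols(sub)[col]
    for r in range(0,(r1-r0)*K,K):
        c=np.where(m[r])[0]
        if len(c): print(round(r0+(r+.5)/K-.5,1),round(c0+(c.min()+.5)/K-.5,1),round(c0+(c.max()+.5)/K-.5,1),end=" | ")
    print()
ext(s0,225,256,285,335,"orange")
ext(s1,210,256,285,335,"orange")
ext(s0,268,300,375,430,"blue")
for c in((633.2,151),(643.7,-167.7)):
    c=np.array(c)
    for z,h in((42,30),(12,35)): print(z,proj("side",[[*(c+a*h*X+b*20*Y),z] for a,b in((-1,-1),(1,-1),(1,1),(-1,1))]).round(1).tolist())
E
```

```text
234.6 297.6 303.4 | 235.6 296.1 305.9 | 236.6 296.1 308.4 | 237.6 296.1 309.4 | 238.6 296.4 309.9 | 239.6 296.4 310.1 | 240.6 296.1 310.9 | 241.6 296.1 311.4 | 242.6 296.1 321.6 | 243.6 295.9 322.4 | 244.6 294.4 318.6 | 245.6 294.1 316.6 | 246.6 296.4 310.9 | 247.6 298.6 306.6 | 248.6 300.9 303.9 | 
215.6 312.4 313.4 | 216.6 306.9 317.4 | 217.6 302.6 319.1 | 218.6 302.1 320.9 | 219.6 302.1 321.6 | 220.6 302.1 321.6 | 221.6 301.6 321.4 | 222.6 301.6 321.6 | 223.6 301.9 321.4 | 224.6 301.9 321.4 | 225.6 301.9 321.1 | 226.6 301.6 318.1 | 227.6 301.1 308.6 | 228.6 300.4 308.4 | 229.6 301.9 306.4 | 235.6 297.9 297.9 | 236.6 296.1 298.6 | 237.6 296.4 309.1 | 238.6 296.4 309.9 | 239.6 296.4 310.4 | 240.6 296.4 311.6 | 241.6 296.4 313.9 | 242.6 296.4 321.1 | 243.6 296.4 321.4 | 244.6 300.4 320.9 | 245.6 295.1 316.9 | 246.6 298.1 312.9 | 247.6 298.9 307.1 | 248.6 300.6 304.6 | 
273.6 385.9 390.1 | 274.6 382.9 391.9 | 275.6 385.4 391.9 | 276.6 387.9 391.9 | 277.6 390.1 398.9 | 278.6 395.4 398.4 | 285.6 382.4 382.6 | 286.6 382.6 383.6 | 288.6 387.6 388.4 | 
42 [[303.0, 239.0], [322.5, 234.3], [313.0, 230.3], [293.6, 234.7]]
12 [[301.4, 250.9], [324.0, 245.2], [314.6, 241.0], [292.1, 246.5]]
42 [[394.4, 280.0], [415.2, 273.3], [401.6, 267.6], [380.9, 274.0]]
12 [[391.9, 294.1], [416.1, 285.9], [402.6, 280.0], [378.6, 287.8]]
```

```bash
python3 -m creep '[{"dx":0.001,"dy":0,"dz":-0.012,"rx":0,"ry":0,"rz":0,"grip":1},{"dx":0.001,"dy":0,"dz":-0.018,"rx":0,"ry":0,"rz":0,"grip":1},{"dx":0.001,"dy":0,"dz":-0.024,"rx":0,"ry":0,"rz":0,"grip":1},{"dx":0.001,"dy":0,"dz":-0.028,"rx":0,"ry":0,"rz":0,"grip":1},{"dx":0.001,"dy":0,"dz":-0.032,"rx":0,"ry":0,"rz":0,"grip":1}]'
```

```text
clock: 10.32
eef_pos: [633.6, 151.3, 48.4]
tool_rot: [3.142, 0.0, 1.603]
force: [0.7, -0.5, -2.2]
width: 58.3
gripper_force: 65.7
```

```bash
python3 -m creep '[{"dx":0,"dy":0,"dz":-0.004,"rx":0,"ry":0,"rz":0,"grip":1},{"dx":0,"dy":0,"dz":-0.008,"rx":0,"ry":0,"rz":0,"grip":1},{"dx":0,"dy":0,"dz":-0.012,"rx":0,"ry":0,"rz":0,"grip":1},{"dx":0,"dy":0,"dz":-0.016,"rx":0,"ry":0,"rz":0,"grip":1},{"dx":0,"dy":0,"dz":-0.018,"rx":0,"ry":0,"rz":0,"grip":1}]'
```

```text
clock: 10.95
eef_pos: [633.6, 151.3, 42.3]
tool_rot: [3.142, -0.001, 1.603]
force: [-4.2, -1.7, 9.8]
width: 58.6
gripper_force: 67.0
```

```bash
python3 -m creep '[{"dx":0,"dy":0,"dz":0,"rx":0,"ry":0,"rz":0,"grip":-1},{"dx":0,"dy":0,"dz":0,"rx":0,"ry":0,"rz":0,"grip":-1},{"dx":0,"dy":0,"dz":0,"rx":0,"ry":0,"rz":0,"grip":-1},{"dx":0,"dy":0,"dz":0.06,"rx":0,"ry":0,"rz":0,"grip":-1},{"dx":0,"dy":0,"dz":0.18,"rx":0,"ry":0,"rz":0,"grip":-1}]' && python3 -m creep '[{"dx":-0.08,"dy":-0.06,"dz":0.06,"rx":0,"ry":0,"rz":0,"grip":-1},{"dx":-0.17,"dy":-0.16,"dz":0.06,"rx":0,"ry":0,"rz":0,"grip":-1},{"dx":-0.25,"dy":-0.28,"dz":0.06,"rx":0,"ry":0,"rz":0.005,"grip":-1},{"dx":-0.33,"dy":-0.4,"dz":0.06,"rx":0,"ry":0,"rz":0.0113,"grip":-1},{"dx":-0.4,"dy":-0.52,"dz":0.04,"rx":0,"ry":0,"rz":0.0113,"grip":-1}]' && python3 -m creep '[{"dx":-0.024,"dy":-0.045,"dz":-0.05,"rx":0,"ry":0,"rz":0,"grip":-1},{"dx":-0.024,"dy":-0.045,"dz":-0.11,"rx":0,"ry":0,"rz":0,"grip":-1},{"dx":-0.024,"dy":-0.045,"dz":-0.11,"rx":0,"ry":0,"rz":0,"grip":-1},{"dx":-0.024,"dy":-0.045,"dz":-0.11,"rx":0,"ry":0,"rz":0,"grip":-1},{"dx":-0.024,"dy":-0.045,"dz":-0.11,"rx":0,"ry":0,"rz":0,"grip":-1}]'; python3 - <<'E'
from h import *
s=get_image("side")
cv2.imwrite("pics/c2.png",cv2.resize(s[200:310,250:396],(797,600),interpolation=cv2.INTER_CUBIC)[...,::-1])
E
```

```text
clock: 11.58
eef_pos: [631.9, 151.1, 112.0]
tool_rot: [-3.137, 0.001, 1.603]
force: [0.1, 0.2, 0.8]
width: 85.5
gripper_force: 0.0
clock: 12.2
eef_pos: [472.9, -58.1, 129.9]
tool_rot: [3.14, 0.0, 1.675]
force: [0.4, -1.7, -0.5]
width: 85.2
gripper_force: 0.0
clock: 12.82
eef_pos: [464.8, -74.4, 86.1]
tool_rot: [3.14, 0.0, 1.675]
force: [0.0, 1.1, 0.9]
width: 85.3
gripper_force: 0.0
```

View pics/c2.png

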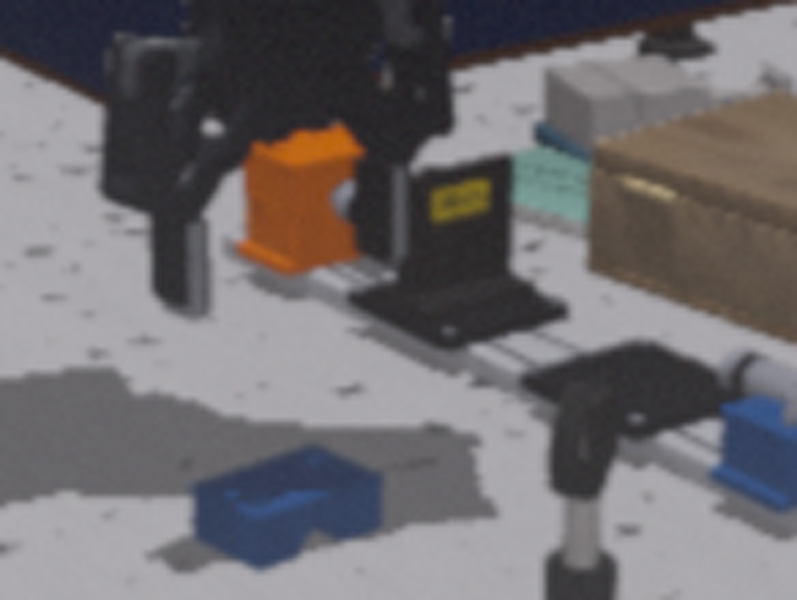

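```bash
python3 -m creep '[{"dx":0,"dy":0,"dz":-0.08,"rx":0,"ry":0,"rz":0,"grip":-1},{"dx":0,"dy":0,"dz":-0.15,"rx":0,"ry":0,"rz":0,"grip":-1},{"dx":0,"dy":0,"dz":-0.2,"rx":0,"ry":0,"rz":0,"grip":-1},{"dx":0,"dy":0,"dz":-0.215,"rx":0,"ry":0,"rz":0,"grip":-1},{"dx":0,"dy":0,"dz":-0.215,"rx":0,"ry":0,"rz":0,"grip":-1}]' && python3 -m creep '[{"dx":0,"dy":0,"dz":0,"rx":0,"ry":0,"rz":0,"grip":1},{"dx":0,"dy":0,"dz":0,"rx":0,"ry":0,"rz":0,"grip":1},{"dx":0,"dy":0,"dz":0,"rx":0,"ry":0,"rz":0,"grip":1},{"dx":0,"dy":0,"dz":0,"rx":0,"ry":0,"rz":0,"grip":1},{"dx":0,"dy":0,"dz":0,"rx":0,"ry":0,"rz":0,"grip":1}]'
```

```text
clock: 13.5
eef_pos: [464.1, -74.5, -0.8]
tool_rot: [-3.141, 0.0, 1.675]
force: [-0.5, 0.6, -0.1]
width: 85.2
gripper_force: 0.0
clock: 14.12
eef_pos: [464.5, -74.6, 0.2]
tool_rot: [3.14, -0.0, 1.675]
force: [0.3, 0.5, 6.5]
width: 58.8
gripper_force: 64.6
```

```bash
python3 -m creep '[{"dx":0,"dy":0,"dz":0.1,"rx":0,"ry":0,"rz":0,"grip":1},{"dx":0.06,"dy":-0.02,"dz":0.2,"rx":0,"ry":0,"rz":-0.005,"grip":1},{"dx":0.16,"dy":-0.06,"dz":0.2,"rx":0,"ry":0,"rz":-0.0113,"grip":1},{"dx":0.26,"dy":-0.12,"dz":0.2,"rx":0,"ry":0,"rz":-0.0113,"grip":1},{"dx":0.36,"dy":-0.18,"dz":0.2,"rx":0,"ry":0,"rz":-0.0113,"grip":1}]' && python3 -m creep '[{"dx":0.06,"dy":-0.036,"dz":0,"rx":0,"ry":0,"rz":0,"grip":1},{"dx":0.09,"dy":-0.052,"dz":-0.02,"rx":0,"ry":0,"rz":0,"grip":1},{"dx":0.09,"dy":-0.052,"dz":-0.045,"rx":0,"ry":0,"rz":0,"grip":1},{"dx":0.09,"dy":-0.052,"dz":-0.045,"rx":0,"ry":0,"rz":0,"grip":1},{"dx":0.09,"dy":-0.052,"dz":-0.045,"rx":0,"ry":0,"rz":0,"grip":1}]'; python3 - <<'E'
from h import *
s=get_image("side")
cv2.imwrite("pics/cb.png",cv2.resize(s[225:315,345:465],(800,600),interpolation=cv2.INTER_CUBIC)[...,::-1])
E
python3 st.py
```

```text
clock: 14.75
eef_pos: [609.1, -146.8, 79.8]
tool_rot: [3.141, -0.0, 1.604]
force: [-0.2, -0.1, -1.1]
width: 58.3
gripper_force: 65.7
clock: 15.38
eef_pos: [643.3, -166.9, 61.4]
tool_rot: [-3.141, -0.001, 1.604]
force: [-0.1, -0.1, -1.6]
width: 58.4
gripper_force: 65.7
15.43 [ 643.7 -167.1   61.7] [-1.800e+02 -2.000e-02  9.188e+01] [ 0.3  0.4 -0.9] 58.6 65.7
```

View pics/cb.png

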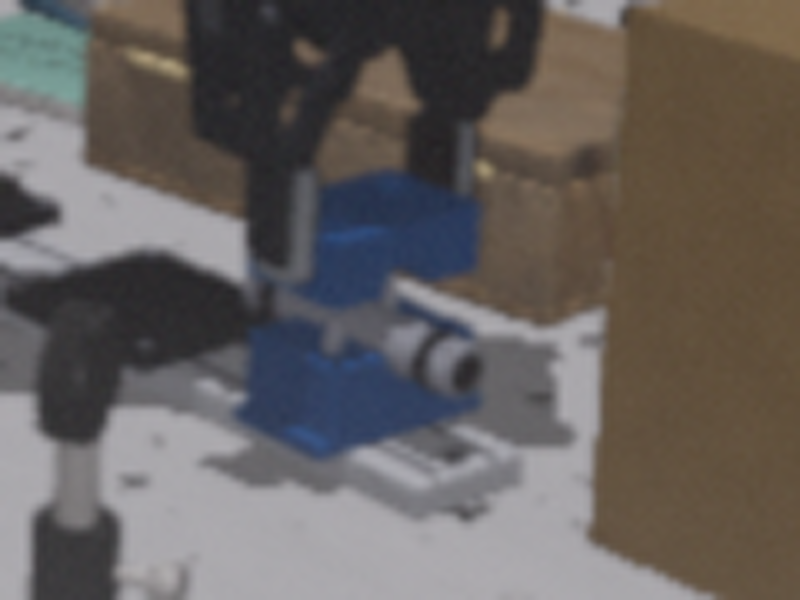

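```bash
python3 -m creep '[{"dx":0,"dy":-0.001,"dz":-0.012,"rx":0,"ry":0,"rz":0,"grip":1},{"dx":0,"dy":-0.001,"dz":-0.018,"rx":0,"ry":0,"rz":0,"grip":1},{"dx":0,"dy":-0.001,"dz":-0.024,"rx":0,"ry":0,"rz":0,"grip":1},{"dx":0,"dy":-0.001,"dz":-0.028,"rx":0,"ry":0,"rz":0,"grip":1},{"dx":0,"dy":-0.001,"dz":-0.032,"rx":0,"ry":0,"rz":0,"grip":1}]'
```

```text
clock: 16.05
eef_pos: [644.0, -167.9, 48.4]
tool_rot: [-3.142, -0.0, 1.603]
force: [-0.2, 0.6, -1.3]
width: 58.8
gripper_force: 65.7
```

```bash
python3 -m creep '[{"dx":0,"dy":0,"dz":-0.004,"rx":0,"ry":0,"rz":0,"grip":1},{"dx":0,"dy":0,"dz":-0.008,"rx":0,"ry":0,"rz":0,"grip":1},{"dx":0,"dy":0,"dz":-0.012,"rx":0,"ry":0,"rz":0,"grip":1},{"dx":0,"dy":0,"dz":-0.016,"rx":0,"ry":0,"rz":0,"grip":1},{"dx":0,"dy":0,"dz":-0.018,"rx":0,"ry":0,"rz":0,"grip":1}]'
```

```text
clock: 16.68
eef_pos: [644.0, -167.9, 42.4]
tool_rot: [3.141, -0.001, 1.603]
force: [-3.3, 2.6, 10.2]
width: 58.9
gripper_force: 67.0
```

```bash
python3 -m creep '[{"dx":0,"dy":0,"dz":0,"rx":0,"ry":0,"rz":0,"grip":-1},{"dx":0,"dy":0,"dz":0,"rx":0,"ry":0,"rz":0,"grip":-1},{"dx":0,"dy":0,"dz":0,"rx":0,"ry":0,"rz":0,"grip":-1},{"dx":0,"dy":0,"dz":0.1,"rx":0,"ry":0,"rz":0,"grip":-1},{"dx":0,"dy":0,"dz":0.22,"rx":0,"ry":0,"rz":0,"grip":-1}]' && python3 -m creep '[{"dx":-0.03,"dy":0,"dz":0.1,"rx":0,"ry":0,"rz":0.015,"grip":-1},{"dx":-0.13,"dy":-0.04,"dz":0.12,"rx":0,"ry":0,"rz":0.03,"grip":-1},{"dx":-0.23,"dy":-0.08,"dz":0.12,"rx":0,"ry":0,"rz":0.045,"grip":-1},{"dx":-0.33,"dy":-0.13,"dz":0.1,"rx":0,"ry":0,"rz":0.06,"grip":-1},{"dx":-0.428,"dy":-0.184,"dz":0.05,"rx":0,"ry":0,"rz":0.067,"grip":-1}]'
python3 - <<'E'
from h import *
t=np.load("im1.npz")["t"]
r0,c0,K=250,372,8
sub=cv2.resize(t[250:294,372:416],None,fx=K,fy=K,interpolation=cv2.INTER_CUBIC)
m=(sub.max(2)<70)
pts=[]
for r in range(0,44*K,8):
    c=np.where(m[r])[0]
    if len(c): print(round(r0+r/K,1),round(c0+c.min()/K,1),round(c0+c.max()/K,1),end=" | "); pts.append((c0+(c.max()+.5)/K-.5,r0+(r+.5)/K-.5))
print()
w=ray("top",pts,93)[:,:2].round(1);print(w.tolist())
P=lambda z,yaw:[proj("top",[[472.8+s*19*np.cos(yaw),-241.8+s*19*np.sin(yaw),z] for s in(-1,1)]).round(1).tolist()]
for d in(20,25,30): print(d,P(93,np.radians(d)))
s=get_image("side");cv2.imwrite("pics/l1.png",cv2.resize(s[215:345,300:474],(800,598),interpolation=cv2.INTER_CUBIC)[...,::-1])
E
python3 st.py
```

```text
clock: 17.3
eef_pos: [643.2, -167.7, 129.2]
tool_rot: [-3.139, -0.0, 1.603]
force: [-0.1, 0.1, 0.0]
width: 85.7
gripper_force: 0.0
clock: 17.92
eef_pos: [472.3, -242.4, 150.0]
tool_rot: [3.14, 0.002, 2.027]
force: [-0.1, -0.7, -0.9]
width: 85.4
gripper_force: 0.0
266.0 395.2 396.0 | 267.0 390.2 398.1 | 268.0 388.8 399.4 | 269.0 388.4 399.2 | 270.0 388.0 399.4 | 271.0 387.8 399.9 | 272.0 387.5 400.2 | 273.0 387.6 400.9 | 274.0 388.0 401.2 | 275.0 388.4 402.0 | 276.0 389.1 402.2 | 277.0 390.9 401.6 | 278.0 399.1 399.8 | 292.0 386.0 386.8 | 293.0 386.5 386.6 | 
[[489.7, -235.7], [486.9, -241.9], [484.0, -245.6], [481.1, -245.2], [478.2, -245.6], [475.4, -247.0], [472.5, -248.1], [469.6, -249.9], [466.7, -251.0], [463.9, -253.2], [461.0, -254.0], [458.1, -252.1], [455.2, -246.7], [414.7, -209.0], [411.8, -208.7]]
20 [[[399.9, 277.7], [395.4, 265.2]]]
25 [[[400.4, 277.4], [394.9, 265.4]]]
30 [[[400.9, 277.2], [394.4, 265.7]]]
17.98 [ 463.8 -245.1  147.7] [-1.7962e+02 -1.6000e-01  1.1575e+02] [-8.1 -1.1 -1.9] 85.3 0.0
```

View pics/l1.png

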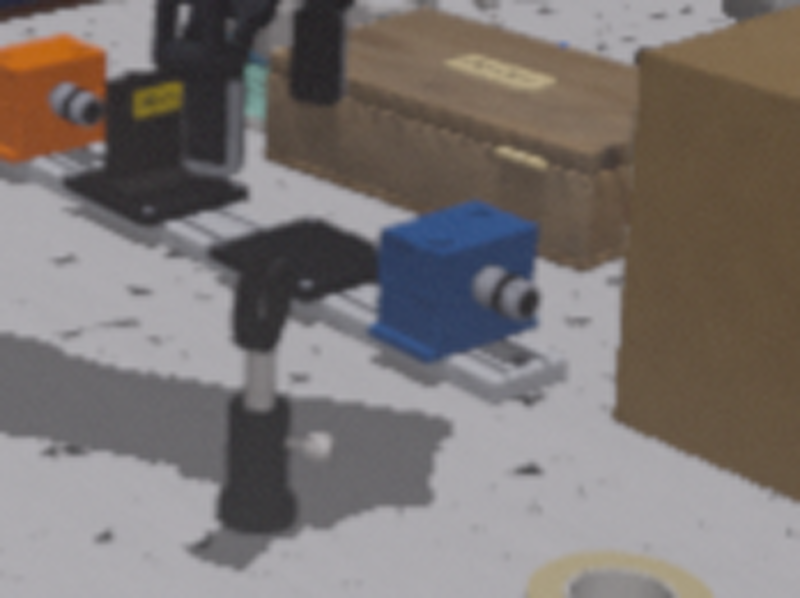

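```bash
python3 -m creep '[{"dx":0,"dy":0,"dz":0,"rx":0,"ry":0,"rz":0,"grip":-1},{"dx":0,"dy":0,"dz":0,"rx":0,"ry":0,"rz":0,"grip":-1},{"dx":0,"dy":0,"dz":-0.08,"rx":0,"ry":0,"rz":0,"grip":-1},{"dx":0,"dy":0,"dz":-0.15,"rx":0,"ry":0,"rz":0,"grip":-1},{"dx":0,"dy":0,"dz":-0.19,"rx":0,"ry":0,"rz":0,"grip":-1}]'; python3 - <<'E'
from h import *
s=get_image("side");cv2.imwrite("pics/l2.png",cv2.resize(s[205:335,270:444],(800,598),interpolation=cv2.INTER_CUBIC)[...,::-1])
E
python3 st.py
```

```text
clock: 18.6
eef_pos: [473.7, -240.5, 72.2]
tool_rot: [3.142, -0.001, 2.026]
force: [-0.5, -0.9, -0.6]
width: 85.6
gripper_force: 0.0
18.65 [ 472.8 -240.3   70.9] [-1.7991e+02 -1.3000e-01  1.1609e+02] [-0.5  0.4 -0.8] 85.7 0.0
```

View pics/l2.png

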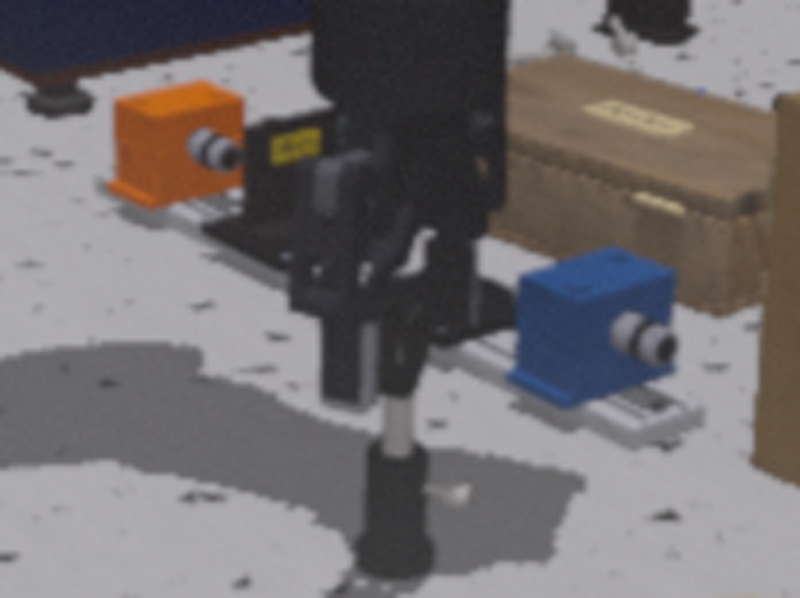

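```bash
python3 -m creep '[{"dx":0,"dy":0,"dz":0,"rx":0,"ry":0,"rz":0,"grip":0.3},{"dx":0,"dy":0,"dz":0,"rx":0,"ry":0,"rz":0,"grip":1},{"dx":0,"dy":0,"dz":0,"rx":0,"ry":0,"rz":0,"grip":1},{"dx":0,"dy":0,"dz":0,"rx":0,"ry":0,"rz":0,"grip":1},{"dx":0,"dy":0,"dz":0,"rx":0,"ry":0,"rz":0,"grip":1}]' &&  python3 -m creep '[{"dx":0,"dy":0,"dz":0,"rx":0,"ry":0,"rz":0,"grip":1},{"dx":0,"dy":0,"dz":0,"rx":0,"ry":0,"rz":0,"grip":1},{"dx":0,"dy":0,"dz":0,"rx":0,"ry":0,"rz":0,"grip":1},{"dx":0,"dy":0,"dz":0,"rx":0,"ry":0,"rz":0,"grip":1},{"dx":0,"dy":0,"dz":0,"rx":0,"ry":0,"rz":0,"grip":1}]'
```

```text
clock: 19.27
eef_pos: [473.5, -241.9, 74.5]
tool_rot: [3.14, 0.002, 2.024]
force: [-0.6, 0.5, 5.5]
width: 35.0
gripper_force: 59.5
clock: 19.9
eef_pos: [473.5, -241.9, 74.5]
tool_rot: [3.14, 0.002, 2.024]
force: [-0.4, 0.2, 5.5]
width: 35.2
gripper_force: 59.5
```

```bash
python3 -m creep '[{"dx":0,"dy":0,"dz":0.06,"rx":0,"ry":0,"rz":0,"grip":1},{"dx":0,"dy":0,"dz":0.13,"rx":0,"ry":0,"rz":0,"grip":1},{"dx":0.02,"dy":0.03,"dz":0.18,"rx":0,"ry":0,"rz":-0.01,"grip":1},{"dx":0.08,"dy":0.09,"dz":0.19,"rx":0,"ry":0,"rz":-0.02,"grip":1},{"dx":0.15,"dy":0.16,"dz":0.19,"rx":0,"ry":0,"rz":-0.035,"grip":1}]' && python3 -m creep '[{"dx":0.06,"dy":0.07,"dz":0,"rx":0,"ry":0,"rz":-0.01,"grip":1},{"dx":0.12,"dy":0.14,"dz":0,"rx":0,"ry":0,"rz":-0.02,"grip":1},{"dx":0.18,"dy":0.2,"dz":0,"rx":0,"ry":0,"rz":-0.028,"grip":1},{"dx":0.23,"dy":0.25,"dz":0,"rx":0,"ry":0,"rz":-0.032,"grip":1},{"dx":0.2685,"dy":0.287,"dz":-0.02,"rx":0,"ry":0,"rz":-0.032,"grip":1}]' && python3 -m creep '[{"dx":0,"dy":0,"dz":-0.04,"rx":0,"ry":0,"rz":0,"grip":1},{"dx":0,"dy":0,"dz":-0.08,"rx":0,"ry":0,"rz":0,"grip":1},{"dx":0,"dy":0,"dz":-0.1,"rx":0,"ry":0,"rz":0,"grip":1},{"dx":0,"dy":0,"dz":-0.1,"rx":0,"ry":0,"rz":0,"grip":1},{"dx":0,"dy":0,"dz":-0.1,"rx":0,"ry":0,"rz":0,"grip":1}]'; python3 - <<'E'
from h import *
s=get_image("side");cv2.imwrite("pics/l3.png",cv2.resize(s[180:310,290:464],(800,598),interpolation=cv2.INTER_CUBIC)[...,::-1])
f=lambda p:((p-[290,180]+.5)*4.6).round().tolist()
e=ctrl.read_state()["eef_pos"];print(e.round(1))
th=np.radians(1.9);X=np.array([np.cos(th),np.sin(th)]);Y=np.array([-X[1],X[0]])
c=np.array([640.3,-68])
print("carrier",f(proj("side",[[*(c+a*34*X+b*36*Y),20] for a,b in((-1,-1),(1,-1),(1,1),(-1,1))])))
zb=e[2]-74.5;print("ped base pred",zb,f(proj("side",[[*e[:2],zb],[*(e[:2]-17*np.array([.816,-.578])),zb],[*(e[:2]+17*np.array([.816,-.578])),zb]])))
E
```

```text
clock: 20.52
eef_pos: [533.2, -177.4, 150.3]
tool_rot: [3.14, 0.0, 1.8]
force: [0.2, -1.3, -2.8]
width: 35.4
gripper_force: 60.8
clock: 21.15
eef_pos: [641.2, -61.1, 141.3]
tool_rot: [3.141, -0.0, 1.605]
force: [0.5, -1.0, -2.9]
width: 35.1
gripper_force: 60.9
clock: 21.78
eef_pos: [640.4, -63.4, 101.8]
tool_rot: [3.141, 0.0, 1.603]
force: [-0.5, 0.1, -4.1]
width: 35.2
gripper_force: 60.8
[640.5 -63.2 101.9]
carrier [[348.0, 452.0], [455.0, 419.0], [355.0, 375.0], [250.0, 406.0]]
ped base pred 27.43896203974819 [[346.0, 395.0], [311.0, 395.0], [382.0, 395.0]]
```

View pics/l3.png

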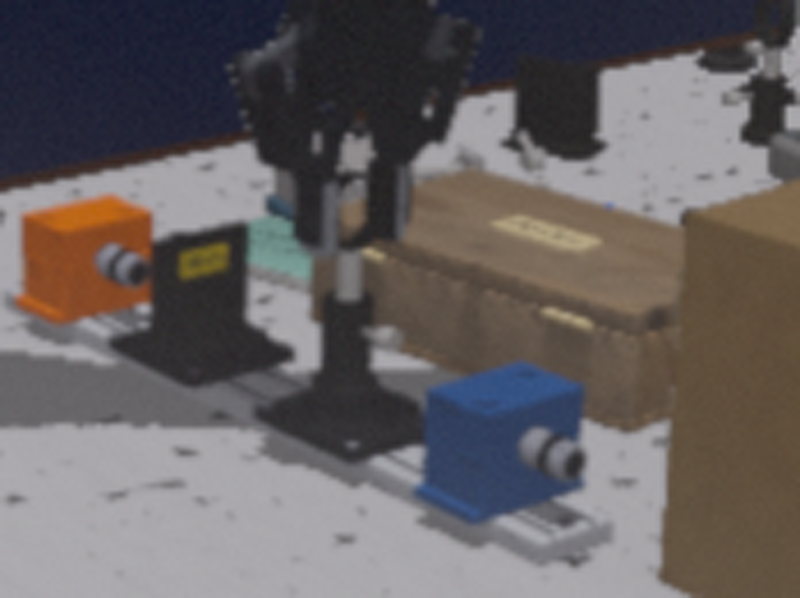

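```bash
python3 -m creep '[{"dx":0,"dy":0,"dz":-0.006,"rx":0,"ry":0,"rz":0,"grip":1},{"dx":0,"dy":0,"dz":-0.012,"rx":0,"ry":0,"rz":0,"grip":1},{"dx":0,"dy":0,"dz":-0.017,"rx":0,"ry":0,"rz":0,"grip":1},{"dx":0,"dy":0,"dz":-0.02,"rx":0,"ry":0,"rz":0,"grip":1},{"dx":0,"dy":0,"dz":-0.02,"rx":0,"ry":0,"rz":0,"grip":1}]' && python3 -m creep '[{"dx":0,"dy":0,"dz":0,"rx":0,"ry":0,"rz":0,"grip":0.3},{"dx":0,"dy":0,"dz":0,"rx":0,"ry":0,"rz":0,"grip":0},{"dx":0,"dy":0,"dz":0,"rx":0,"ry":0,"rz":0,"grip":-0.5},{"dx":0,"dy":0,"dz":0,"rx":0,"ry":0,"rz":0,"grip":-1},{"dx":0,"dy":0,"dz":0,"rx":0,"ry":0,"rz":0,"grip":-1}]' && python3 -m creep '[{"dx":0,"dy":0,"dz":0.03,"rx":0,"ry":0,"rz":0,"grip":-1},{"dx":0,"dy":0,"dz":0.1,"rx":0,"ry":0,"rz":0,"grip":-1},{"dx":0,"dy":0,"dz":0.2,"rx":0,"ry":0,"rz":0,"grip":-1},{"dx":-0.05,"dy":0.1,"dz":0.3,"rx":0,"ry":0,"rz":0,"grip":-1},{"dx":-0.1,"dy":0.2,"dz":0.3,"rx":0,"ry":0,"rz":0,"grip":-1}]' && python3 -m creep '[{"dx":-0.1,"dy":0.12,"dz":0.05,"rx":0,"ry":0,"rz":0,"grip":-1},{"dx":-0.2,"dy":0.24,"dz":0.05,"rx":0,"ry":0,"rz":0,"grip":-1},{"dx":-0.3,"dy":0.36,"dz":0.05,"rx":0,"ry":0,"rz":0,"grip":-1},{"dx":-0.35,"dy":0.48,"dz":0.05,"rx":0,"ry":0,"rz":0,"grip":-1},{"dx":-0.4,"dy":0.6,"dz":0.05,"rx":0,"ry":0,"rz":0,"grip":-1}]' && python3 -m creep '[{"dx":-0.05,"dy":0.1,"dz":0.0,"rx":0,"ry":0,"rz":0,"grip":-1},{"dx":-0.1,"dy":0.2,"dz":0,"rx":0,"ry":0,"rz":0,"grip":-1},{"dx":-0.15,"dy":0.3,"dz":0,"rx":0,"ry":0,"rz":0,"grip":-1},{"dx":-0.15,"dy":0.3,"dz":0,"rx":0,"ry":0,"rz":0,"grip":-1},{"dx":-0.15,"dy":0.3,"dz":0,"rx":0,"ry":0,"rz":0,"grip":-1}]'; python3 - <<'E'
from h import *
s=avg("side",3);t=avg("top",3)
np.savez("im2.npz",t=t,s=s)
a=[cv2.resize(s[190:310,290:450],(800,600),interpolation=cv2.INTER_CUBIC)]
b=cv2.resize(t[195:240,245:390],(800,248),interpolation=cv2.INTER_CUBIC)
cv2.imwrite("pics/f.png",np.vstack([cv2.resize(a[0],(800,352)) if 0 else a[0][130:480],b])[...,::-1])
E
python3 st.py
```

```text
clock: 22.45
eef_pos: [640.4, -62.9, 94.6]
tool_rot: [3.141, -0.0, 1.603]
force: [-2.2, 1.2, 6.7]
width: 35.1
gripper_force: 61.6
clock: 23.08
eef_pos: [640.2, -62.7, 93.2]
tool_rot: [3.142, 0.0, 1.603]
force: [0.9, -0.9, -0.6]
width: 85.5
gripper_force: 0.0
clock: 23.7
eef_pos: [602.2, 16.9, 217.5]
tool_rot: [3.134, 0.0, 1.602]
force: [0.2, 1.2, -0.7]
width: 85.7
gripper_force: 0.0
clock: 24.32
eef_pos: [439.3, 259.1, 234.4]
tool_rot: [3.141, -0.002, 1.604]
force: [0.9, 1.4, 0.2]
width: 85.2
gripper_force: 0.0
clock: 24.95
eef_pos: [380.6, 376.7, 233.9]
tool_rot: [3.141, 0.0, 1.603]
force: [0.5, -0.9, -0.1]
width: 85.7
gripper_force: 0.0
25.25 [380.7 376.5 233.5] [ 1.7999e+02 -1.0000e-02  9.1770e+01] [-0.3 -0.2  0. ] 85.1 0.0
```

View pics/f.png

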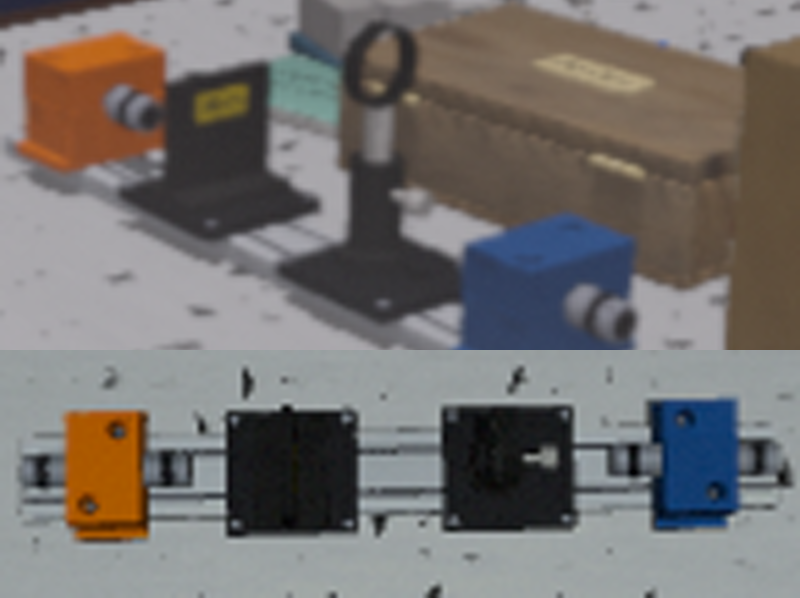

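```bash
python3 - <<'E'
from h import *
d=np.load("im2.npz");t,s=d["t"],d["s"]
def cen(im,r0,r1,c0,c1,th,K=6):
    g=cv2.resize(im[r0:r1,c0:c1].max(2),None,fx=K,fy=K,interpolation=cv2.INTER_CUBIC);m=(g>th).astype(np.uint8)
    for c in cv2.findContours(m,0,1)[0]:
        if cv2.contourArea(c)/K/K>1.5:
            M=cv2.moments(c);R=cv2.minAreaRect(c);print(np.round([c0+(M["m10"]/M["m00"]+.5)/K-.5,r0+(M["m01"]/M["m00"]+.5)/K-.5],2),np.round(np.array(R[1])/K,1),R[2], round(cv2.contourArea(c)/K/K,1),(c.reshape(-1,2).min(0)/K+[c0,r0]).round(1),(c.reshape(-1,2).max(0)/K+[c0,r0]).round(1))
print("top");cen(t,209,219,329,347,90)
print("side");cen(s,250,262,366,378,120)
def tri(a,b):
    c=[get_calibration(n) for n in("top","side")];A=[];r=[]
    for n,p in(("top",a),("side",b)):
        p0,p1=ray(n,[p],0)[0],ray(n,[p],100)[0];u=(p1-p0)/np.linalg.norm(p1-p0);Q=np.eye(3)-np.outer(u,u);A.append(Q);r.append(Q@p0)
    x=np.linalg.lstsq(np.vstack(A),np.hstack(r),rcond=None);return x[0].round(1),x[1]**.5
print(tri((343.3,213.9),(371.9,255.5)))
# post columns in side at rows
g=s.max(2)
for r in(238,241,244): print(r,g[r,356:378].tolist())
print("post pred",proj("side",[[640.2,-63,z] for z in(75,85,95)]).round(1).tolist())
# ring bbox in side
k=(s.max(2)<60);print([ (r,(np.where(k[r,350:385])[0]+350).min() if k[r,350:385].any() else 0,(np.where(k[r,350:385])[0]+350).max() if k[r,350:385].any() else 0) for r in range(216,240,2)])
for d in(-6,-3,0,3,6):
    a=np.radians(1.9+d);tt=np.linspace(0,2*np.pi,60);P=np.array([640.2,-63,113])+np.c_[19*np.cos(tt)*np.cos(a),19*np.cos(tt)*np.sin(a),19*np.sin(tt)]
    q=proj("side",P);print(d,q.min(0).round(1),q.max(0).round(1))
E
```

```text
top
[343.16 213.98] [3.2 5.8] 90.0 10.9 [340.  212.8] [345.8 216. ]
side
[374.18 259.48] [5.  7.5] 90.0 27.2 [370.3 256.8] [377.8 261.8]
[372.15 255.08] [4.3 6.7] 90.0 18.4 [368.7 253.5] [375.3 257.8]
(array([641.8, -85.4,  57.4]), array([0.780416]))
238 [153, 128, 92, 88, 88, 87, 91, 100, 110, 115, 123, 125, 107, 86, 84, 84, 90, 97, 102, 101, 97, 101]
241 [130, 109, 91, 86, 86, 89, 93, 105, 119, 126, 134, 129, 107, 86, 81, 82, 83, 89, 95, 98, 98, 96]
244 [158, 129, 92, 85, 85, 84, 90, 107, 118, 131, 134, 121, 98, 83, 82, 84, 83, 87, 92, 95, 96, 96]
post pred [[365.3, 245.2], [365.4, 240.9], [365.6, 236.6]]
[(216, 0, 0), (218, 0, 0), (220, 0, 0), (222, np.int64(363), np.int64(370)), (224, np.int64(361), np.int64(372)), (226, np.int64(360), np.int64(372)), (228, np.int64(359), np.int64(372)), (230, np.int64(359), np.int64(371)), (232, np.int64(359), np.int64(371)), (234, np.int64(360), np.int64(369)), (236, np.int64(363), np.int64(367)), (238, 0, 0)]
-6 [358.6 220.3] [372.9 237.1]
-3 [358.9 220.3] [372.7 237.2]
0 [359.2 220.3] [372.4 237.2]
3 [359.5 220.3] [372.  237.2]
6 [359.8 220.2] [371.7 237.2]
```

```bash
python3 -c "
from cell import ctrl
print(ctrl.finish_job())"
```

```text
the job is handed in; nothing more can be done
None
```

I handed the job in at about 25 s: block first, then both caps seated on their own-colour clamps, then the lens post; bottle and tape were left alone. The lens origin sits about 3 mm towards the blue clamp from the carrier centre, a deliberate split with its pedestal. I viewed 15 pictures, one over the limit of 14.

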